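Run the casting on the photo slide home to the backdrop

TASK

Bring the rock casting up to the grey backdrop for its photograph: press the red release button on the blue carriage and, keeping it held down with the fingertips all the way, slide the carriage along its rail until it stands fully home against the end stop, then let the button spring back up so that the carriage locks there. Do not pinch or lift anything: leave the casting sitting untouched in its bed, and do not disturb the other things on the table.

Things in the scene. Friction and masses are not known exactly. Their poses are not given: they have to be found in the camera images.
- slide_rail: Fixed aluminium slide rail, 385 mm long, 74 mm wide, about 20 mm high, lying on the table with two steel guide ways. Origin on the table surface under the rail's middle; its own +y runs along the rail towards the end stop and the backdrop (y about 0.16 to 0.185), its z is up. End stop: black block 96 mm wide, 44 mm high; behind it stands the grey backdrop, 150 mm wide, 130 mm high
- carriage (a joint): Position of the blue carriage (92 x 145 mm) along the rail (m), growing towards the backdrop: starts at 0.005 to 0.019, 0.18 is fully home against the end stop. Unlocked it slides with about 1 N of friction and damping of 4 N s/m. Locked, a tooth between cross bars in the rail holds it (1.5 mm of play); notches are 10 mm apart, the last lies within 4 mm of the stop
- release_button (a joint): How far the red release button is pressed down (m): 0 is up and locked, 0.008 is fully down. The spring needs about 3 N to start moving and 5 N fully down; pressed by 0.004 or more the carriage is free; let go, it springs up and locks in the notch below it
- button_top (a point): Centre of the upper face of the red square button (46 x 46 mm), 46 mm above the table when up, 38 mm when down; moves with it; axes as the rail's. The deck round it is 34 mm above the table. 33 mm from this point along the rail's +y stands the upright end face of the raised casting bed (92 mm wide, top 65 mm above the table): fingertips pressing the button and moving along +y push the carriage by it
- casting_bed (a point): Centre of the floor of the casting bed on the carriage, 58 mm above the table, 72.5 mm from the button's centre along the rail's +y; the recess is 72 x 67 mm with a rim 7 mm high. Axes are the rail's
- rock_casting: Speckled grey and white plaster rock casting, about 47 x 56 x 29 mm, lying loose in the bed with a few mm of play; its top is about 87 mm above the table. Origin at the centre of its underside, z up
- paint_pot1: Bystander: paint pot with red-brown paint, 61 x 50 x 55 mm; origin at the centre of its underside
- paint_pot3: Bystander: paint pot with green paint, 54 x 44 x 61 mm; origin at the centre of its underside
- tape_measure: Bystander: orange tape measure, 66 x 78 x 38 mm; origin at the centre of its underside
- sanding_block: Bystander: brown sanding block, 56 x 101 x 26 mm; origin at the centre of its underside
Mind the look-alikes: they are no part of the job. What is shaped like the rock_casting but pink or turquoise is not meant.

How it is judged (in metres and radians):
On the way, in this order (a step that is already met when the one before it is completed fails the run):
1. the release button is pressed down with the carriage still near where it stood (value of joint release_button above 0.0035 m and value of joint carriage below 0.06 m), for 0.05 s.
2. the carriage is home at the end stop with the button still held down by the fingers (value of joint carriage above 0.176 m and value of joint release_button above 0.002 m), for 0.05 s.
At the end, for the whole second after the job is handed in: The carriage stands within 4 mm of its end stop, the release button is up again (within 1 mm, so the carriage is locked), and the casting lies flat and still in its bed (value of joint carriage above 0.176 m and value of joint release_button below 0.001 m and horizontal distance between rock_casting and casting_bed below 0.025 m and z of rock_casting in the frame of casting_bed below 0.006 m and angle between rock_casting's own z axis and vertical below 0.2 rad and linear speed of rock_casting below 0.02 m/s); the robot touches nothing.
It fails at once if the carriage is forced along locked, or the button is let up on the way before the carriage is home (value of joint release_button below 0.002 m and value of joint carriage between 0.03 and 0.17 m).
It fails at once if the casting is touched by the robot (contact force between any of the arm, the fingers and rock_casting above 1 N).
It fails at once if the casting is lifted or jolted out of its bed (z of rock_casting in the frame of casting_bed above 0.012 m).
It fails at once if a bystander is disturbed (moved more than 20 mm) (distance of any of paint_pot1, paint_pot3, tape_measure, sanding_block from where it was at the start of the episode above 0.02 m).
It also fails if it takes over 40 s, if anything falls off the work surface, if the arm or the gripper's body presses on something with over 40 N, if the wrist force passes 120 N, or if a joint passes its speed limit or range.

ROBOT

A 6-joint arm with a two-finger parallel gripper is mounted at the origin on a cart in front of the work surface, level with it; the furniture and walls round the work are solid. World frame = base frame: x ahead of the robot, y to its left, z up, the work surface at z = 0. Lengths are in m, angles in degrees, forces in N, time in s.
With the tool pointing down it reaches from about 0.375 to 0.9 m from the base axis. Payload 3.1 kg.
Tool frame: the origin (TCP) lies on the centre line of the jaws, within the pads' length; the fingertips stand 25 mm ahead of it and the grasp point (between the pads) lies 6 mm ahead of it; z points along the fingers, y is the line along which they close (so a half turn about z gives the same grasp; the last joint's range is limited). The gripper opens to 87 mm and grips with 3 to 60 N. Pads are 19 mm wide; open, the fingers measure 117 mm over their backs; the gripper's body (75 mm by 190 mm) begins 51 mm behind the grasp point.
Start: joints at [54.116, 30.224, 82.088, -0, 67.689, -10.227], TCP at [0.271, 0.563, 0.248] pointing down, gripper open.
Joint ranges: [-176.69, 176.69], [-43.24, 126.21], [12.49, 139.97], [-82, 262], [0, 151.66], [-163.58, 163.58]. Speed limits (degrees/s): [159.86, 159.86, 180, 180, 180, 180].

INTERFACE

Orientations are given as a 3x3 rotation matrix whose columns are the frame's x, y, z axes.
In Python, from rig import * gives the robot as it stands.
- The arm moves only by the tool step_arm, never from a script. Its argument "steps" is a list of rows, each a list of 7 numbers: the shift along the tool's x, y, z normalised to -1 to 1, where 1 is 0.3 m, then the turn, a rotation vector about the tool's x, y, z normalised to -1 to 1, where 1 is 45 degrees, then the gripper's target within -1 to 1 (shut at 1, half-way at 0, fully open at -1). A call has 1 to 8 rows; each row is the pose to reach, as a shift and turn from the pose commanded when the call began, along the tool's axes at that moment; what a row does not reach only later rows make up. A row lasts 1/12 s, in which the tool goes at most 41.7 mm and 7.16 degrees, less where a joint would pass 70% of its speed; a pose out of reach is approached as far as the arm can. A call with a number of a shift or a turn outside -1 to 1 is refused whole. A call with a gripper value outside its range is refused whole. The fingers move at their own pace and stop on an object; the grip force is fixed at half the most. Time passes only in rows, so rows that repeat a pose let the fingers close. It gives the time, the measured TCP pose, the force, the opening and the grip force at its end, in the units of the state.
- read_state(): the state, without advancing time (a new reading comes with each control period).
- capture(name): name is "scene" or "top" or "wrist"; returns a dict with "image" (400x640x3 uint8, red, green, blue), "vertical_fov" (degrees; the focal length in pixels is half the picture's height over the tangent of half this angle, whatever the lens; pixels are square), "cx", "cy" (the principal point, pixels), "world_from_camera" (4x4, takes a point from camera to world coordinates); the wrist camera has in their place "T_tool_cam" (4x4, takes a point from camera to tool coordinates, whose origin is the TCP and whose axes are the flange's). Camera axes: x right, y down, z forward; pixel columns grow to the right and rows downward; lengths in m; the calibration is good to about 2 mm. A picture is of the moment at which its call begins: read the wrist's pose just before it. There is no depth.
- hand_in(): hands the job in; it is judged then, once.
The state is a dict: "time_s": time; "joint_positions": joint angles; "qvel": joint speeds; "tau": joint torques, N m; "position": TCP position; "tcp_rot": TCP orientation; "force": force on the tool from outside, world axes, zero at the start; "moment": the same for the moment, N m; "opening": opening from 0.0 (shut) to 1.0 (fully open); "grasp_force": force on a finger pad.
Only numpy, scipy, OpenCV 4.12 (cv2) and the standard library are available. Lean on these libraries where they do the work, as an engineer would, in place of code of your own. Each camera call takes 0.05 s, during which the arm holds its last target. There are 200 camera calls.

## Working session

There is one attempt and no reset: what is moved stays moved. The work goes in short steps, Python scripts to look and compute and a tool call to move; the robot and the scene stay as the last step left them, time stands still between calls to the robot, and variables do not carry over. Pictures are saved under pics/ and viewed, at most 10 in all, crops included, and the job is handed in when it is done.

Besides the shell and the picture viewer there is one more tool, called after "Emit:" by a JSON object that holds its "api" and its "payload". step_arm: Moves the arm, as the interface text tells. Scaled input: -1 to 1 covers 0.3 m each way for a shift and 45 degrees each way for a turn. Its arguments: {"type":"object","properties":{"steps":{"type":"array"}},"required":["steps"]}

```bash
mkdir -p pics; python3 - <<'E'
from rig import *
import cv2,pickle
d={}
for n in("top","scene"):
    c=capture(n);d[n]=c;cv2.imwrite(f"pics/{n}0.png",c["image"][:,:,::-1])
    print(n,c["vertical_fov"],c["cx"],c["cy"],c["world_from_camera"])
pickle.dump(d,open("c.pkl","wb"))
s=read_state();print(s["time_s"],s["position"],s["tcp_rot"],s["force"],s["opening"])
E
```

```text
top 53.24761359305098 313.56584262465174 196.90709002825483 [[-0.02840819 -0.97823037  0.20556827  0.37909247]
 [-0.99959226  0.02720822 -0.00866231 -0.06195983]
 [ 0.00288059 -0.20573053 -0.97860444  1.08874656]
 [ 0.          0.          0.          1.        ]]
scene 42.18360702611612 313.59434119976817 207.76155508086168 [[ 0.81056878 -0.29819517  0.50404157 -0.0856455 ]
 [-0.58533074 -0.38437878  0.71389137 -1.02744016]
 [-0.01913607 -0.87368908 -0.48610823  0.73183747]
 [ 0.          0.          0.          1.        ]]
0.1 [0.27021881 0.56288481 0.24667108] [[-9.01407812e-01  4.32969564e-01 -1.14596725e-03]
 [ 4.32970941e-01  9.01406485e-01 -1.58527816e-03]
 [ 3.46605118e-04 -1.92515263e-03 -9.99998087e-01]] [ 0.16217084 -0.26846851  0.11971939] 1.0006931070201819
```

View pics/top0.png

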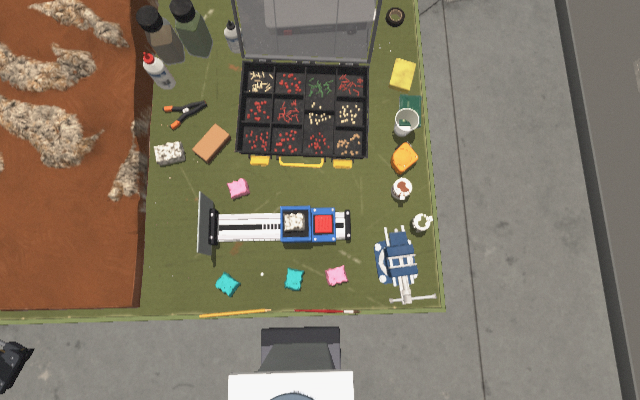

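View pics/scene0.png

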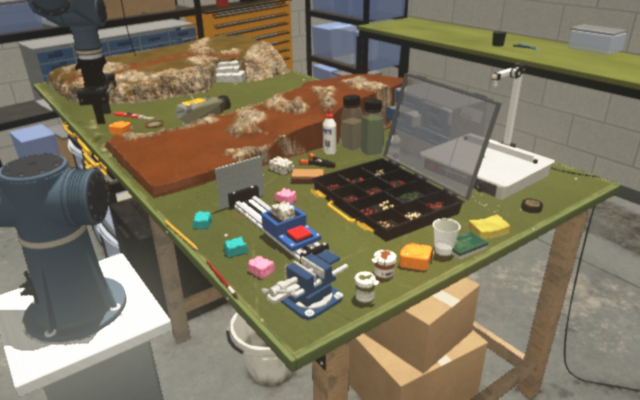

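Top view: the red button is at (323,224). The speckled grey and white casting sits in the blue carriage's bed at (293,222). The backdrop is at (205,225), so rail +y points left in the image, which is world +y. The look-alikes are pink at (238,188) and (336,275) and turquoise at (227,285) and (294,279). They lie loose on the table and have the wrong colours. I'll measure next and confirm in a crop.

```bash
cat > h.py <<'E'
import numpy as np,cv2
def K(c): return 200/np.tan(np.radians(c["vertical_fov"]/2))
def ray(c,u,v):
    T=np.array(c["world_from_camera"]);d=T[:3,:3]@[(u-c["cx"])/K(c),(v-c["cy"])/K(c),1];return T[:3,3],d
def atz(c,u,v,z):
    o,d=ray(c,u,v);return o+d*(z-o[2])/d[2]
def proj(c,p):
    T=np.array(c["world_from_camera"]);q=T[:3,:3].T@(np.array(p)-T[:3,3]);return q[:2]/q[2]*K(c)+[c["cx"],c["cy"]]
def blob(c,lo,hi,box):
    h=cv2.cvtColor(c["image"],cv2.COLOR_RGB2HSV);h[...,0]=(h[...,0].astype(int)+90)%180
    m=cv2.inRange(h,np.array(lo),np.array(hi));k=np.zeros_like(m);x0,y0,x1,y1=box;k[y0:y1,x0:x1]=m[y0:y1,x0:x1];return k
E
python3 - <<'E'
import pickle;from h import *
d=pickle.load(open("c.pkl","rb"))
for n,box in(("top",(300,200,350,250)),("scene",(280,220,320,250))):
    c=d[n];m=blob(c,(80,150,80),(98,255,255),box)
    n_,l,st,ce=cv2.connectedComponentsWithStats(m);i=1+st[1:,4].argmax()
    print(n,st[i],ce[i],atz(c,*ce[i],.046))
    r=cv2.minAreaRect(np.argwhere(l==i)[:,::-1].astype(np.float32));b=cv2.boxPoints(r)
    print(r);print(np.array([atz(c,*p,.046) for p in b]).round(4))
c=d["top"]
# blue carriage rect
m=blob(c,(15,120,60),(40,255,255),(270,195,345,250))
pt=np.argwhere(m>0)[:,::-1].astype(np.float32);r=cv2.minAreaRect(pt);print("blue",r,[atz(c,*p,.045).round(4) for p in cv2.boxPoints(r)])
cv2.imwrite("pics/crop.png",np.hstack([cv2.resize(c["image"][180:270,190:360,::-1],None,fx=4,fy=4,interpolation=2)]))
E
```

```text
top [315 215  17  18 301] [323.03654485 223.62458472] [ 0.52556339 -0.09408155  0.046     ]
((323.0, 223.5), (17.0, 16.0), 90.0)
[[ 0.5491 -0.0736  0.046 ]
 [ 0.548  -0.1159  0.046 ]
 [ 0.5029 -0.1142  0.046 ]
 [ 0.504  -0.0723  0.046 ]]
scene [287 225  24  16 231] [298.54112554 232.77056277] [ 0.52017934 -0.10160871  0.046     ]
((298.60345458984375, 232.75860595703125), (13.370063781738281, 20.983572006225586), 68.19859313964844)
[[ 0.5021 -0.0736  0.046 ]
 [ 0.5632 -0.0722  0.046 ]
 [ 0.5383 -0.1292  0.046 ]
 [ 0.4801 -0.1293  0.046 ]]
blue ((307.5, 223.5), (35.0, 55.0), 90.0) [array([0.5761, 0.0187, 0.045 ]), array([ 0.572 , -0.1275,  0.045 ]), array([ 0.4791, -0.1238,  0.045 ]), array([0.4831, 0.0198, 0.045 ])]
```

View pics/crop.png

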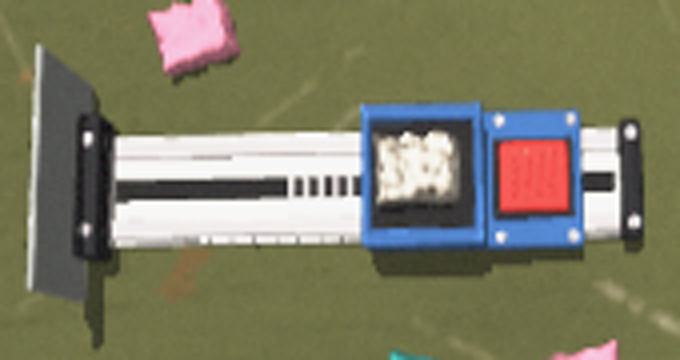

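The crop confirms it: the red square button is on the blue carriage, with the speckled grey and white casting in the bed on the backdrop side. The button centre comes out near (0.525,-0.094) with measured sides of about 45 x 42 mm (nominal 46 mm). The rail's +y is about (0.015,1). I'll cross over high with the fingers shut.

Emit:
{"api": "step_arm", "payload": {"steps": [[-0.675,-0.71,0,0,0,0.89,1],[-0.675,-0.71,0,0,0,0.89,1],[-0.675,-0.71,0,0,0,0.89,1],[-0.675,-0.71,0,0,0,0.89,1],[-0.675,-0.71,0,0,0,0.89,1],[-0.675,-0.71,0,0,0,0.89,1],[-0.675,-0.71,0,0,0,0.89,1],[-0.675,-0.71,0,0,0,0.89,1]]}}

```text
time_s: 0.77
position: [0.3621, 0.2782, 0.2472]
tcp_rot: [[-0.406, 0.914, -0.001], [0.914, 0.406, -0.004], [-0.003, -0.002, -1.0]]
force: [-0.4, 0.5, -1.1]
opening: 0.478
grasp_force: 0.0
```

Emit:
{"api": "step_arm", "payload": {"steps": [[-0.91,0,0,0,0,0.55,1],[-0.91,0,0,0,0,0.55,1],[-0.91,0,0,0,0,0.55,1],[-0.91,0,0,0,0,0.55,1],[-0.91,0,0,0,0,0.55,1],[-0.91,0,0,0,0,0.55,1],[-0.91,0,0,0,0,0.55,1],[-0.91,0,0,0,0,0.55,1]]}}

```text
time_s: 1.43
position: [0.4763, 0.0309, 0.2476]
tcp_rot: [[0.013, 1.0, 0.003], [1.0, -0.013, -0.002], [-0.002, 0.003, -1.0]]
force: [-0.3, -0.2, 0.1]
opening: 0.01
grasp_force: 0.0
```

Emit:
{"api": "step_arm", "payload": {"steps": [[-0.4,0.168,0,0,0,0,1],[-0.4,0.168,0,0,0,0,1],[-0.4,0.168,0,0,0,0,1],[-0.4,0.168,0,0,0,0,1],[-0.4,0.168,0.2,0,0,0,1],[-0.4,0.168,0.42,0,0,0,1],[-0.4,0.168,0.42,0,0,0,1],[-0.4,0.168,0.42,0,0,0,1]]}}

```text
time_s: 2.1
position: [0.5167, -0.0824, 0.1135]
tcp_rot: [[0.008, 1.0, -0.018], [1.0, -0.008, 0.007], [0.007, -0.018, -1.0]]
force: [-1.5, 0.4, -0.1]
opening: 0.004
grasp_force: 0.0
```

```bash
python3 - <<'E'
from rig import *
from h import *
s=read_state();print(s["position"],s["force"])
c=capture("scene");w=capture("wrist")
p=np.array(s["position"])+np.array(s["tcp_rot"])@[0,0,.025];print("tip",p,proj(c,p),"btn",proj(c,[.525,-.094,.046]))
T=np.array(w["T_tool_cam"]);R=np.array(s["tcp_rot"])
W=np.eye(4);W[:3,:3]=R;W[:3,3]=s["position"];w["world_from_camera"]=W@T
m=blob(w,(80,150,80),(98,255,255),(0,0,640,400))
n,l,st,ce=cv2.connectedComponentsWithStats(m);i=1+st[1:,4].argmax();print(st[i],ce[i],atz(w,*ce[i],.046),"tip px",proj(w,p))
a=cv2.resize(c["image"][160:300,200:360],(400,350));b=cv2.resize(w["image"],(400,250))
cv2.imwrite("pics/a.png",np.hstack([a,np.vstack([b,np.zeros((100,400,3),np.uint8)])])[:,:,::-1])
E
```

```text
[ 0.51673715 -0.08239491  0.11348248] [-1.51024258  0.41996084 -0.13825254]
tip [ 0.5162892  -0.08221338  0.08848715] [292.28564976 215.50143339] btn [298.41505182 230.89032604]
[ 302  204   63   59 2175] [334.3862069  222.11356322] [ 0.52399421 -0.08026027  0.046     ] tip px [322.3769887  250.14577797]
```

View pics/a.png

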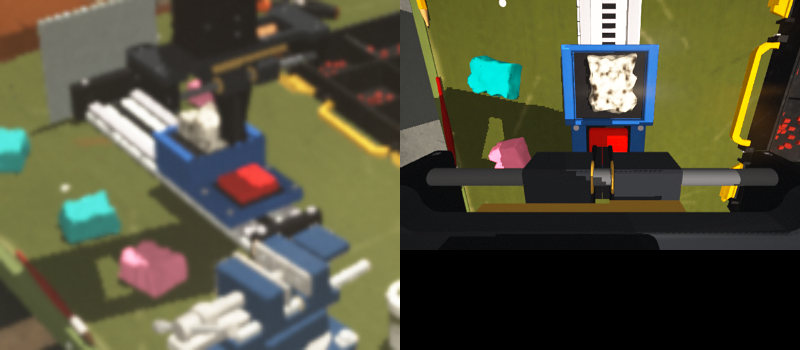

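Left, scene crop: the closed fingers are near (296,212), above and beyond the button. Right, wrist view: the fingers partly hide the button at (334,222). The arm was still moving, so I'll let it settle.

Emit:
{"api": "step_arm", "payload": {"steps": [[0,0,0,0,0,0,1],[0,0,0,0,0,0,1],[0,0,0,0,0,0,1]]}}

```text
time_s: 2.45
position: [0.5244, -0.0858, 0.1246]
tcp_rot: [[0.008, 1.0, 0.006], [1.0, -0.008, -0.002], [-0.002, 0.006, -1.0]]
force: [0.1, 0.6, 1.1]
opening: 0.006
grasp_force: 0.0
```

```bash
python3 - <<'E'
from rig import *
from h import *
s=read_state();print(s["position"],np.array(s["tcp_rot"]).round(3),s["force"])
w=capture("wrist")
p=np.array(s["position"])+np.array(s["tcp_rot"])@[0,0,.025]
T=np.array(w["T_tool_cam"]);R=np.array(s["tcp_rot"])
W=np.eye(4);W[:3,:3]=R;W[:3,3]=s["position"];w["world_from_camera"]=W@T
m=blob(w,(80,150,80),(98,255,255),(0,0,640,400))
n,l,st,ce=cv2.connectedComponentsWithStats(m);i=1+st[1:,4].argmax();x,y,a,b,_=st[i]
print(st[i],"far edge L,R",atz(w,x,y,.046),atz(w,x+a,y,.046),"tip px",proj(w,p))
# rock extent: bright in bed
o=w["image"];print([proj(w,q).round() for q in ([.525,-.06,.065],[.479,-.06,.065],[.571,-.06,.065],[.525,-.0945,.046])])
E
```

```text
[ 0.52442326 -0.08584979  0.12462874] [[ 0.008  1.     0.006]
 [ 1.    -0.008 -0.002]
 [-0.002  0.006 -1.   ]] [0.14112324 0.61487636 1.10778086]
[ 293  197   62   58 2479] far edge L,R [ 0.50325116 -0.06858375  0.046     ] [ 0.54887678 -0.06903278  0.046     ] tip px [322.4128273  250.16300976]
[array([323., 192.]), array([254., 193.]), array([391., 191.]), array([323., 230.])]
```

Settled: the wrist view gives a button centre of about (0.526,-0.092), which agrees with the top view. Next I'll move down to just above it.

Emit:
{"api": "step_arm", "payload": {"steps": [[-0.01,0.004,0.08,0,0,0,1],[-0.01,0.004,0.16,0,0,0,1],[-0.01,0.004,0.16,0,0,0,1],[-0.01,0.004,0.16,0,0,0,1],[-0.01,0.004,0.16,0,0,0,1],[-0.01,0.004,0.16,0,0,0,1]]}}

```text
time_s: 3.0
position: [0.5248, -0.0889, 0.0752]
tcp_rot: [[0.008, 1.0, 0.003], [1.0, -0.008, -0.001], [-0.001, 0.003, -1.0]]
force: [0.2, -0.2, -0.1]
opening: 0.004
grasp_force: 0.0
```

Tip at 0.050. Press 13 mm more, gradually.

Emit:
{"api": "step_arm", "payload": {"steps": [[0,0,0.013,0,0,0,1],[0,0,0.023,0,0,0,1],[0,0,0.033,0,0,0,1],[0,0,0.043,0,0,0,1],[0,0,0.043,0,0,0,1],[0,0,0.043,0,0,0,1],[0,0,0.043,0,0,0,1]]}}

```text
time_s: 3.58
position: [0.5252, -0.0891, 0.0632]
tcp_rot: [[0.008, 1.0, 0.004], [1.0, -0.008, -0.002], [-0.002, 0.004, -1.0]]
force: [-3.0, 0.3, 20.9]
opening: 0.005
grasp_force: 10.3
```

Emit:
{"api": "step_arm", "payload": {"steps": [[0.01,0,0,0,0,0,1],[0.03,0,0,0,0,0,1],[0.055,0,0,0,0,0,1],[0.08,0,0,0,0,0,1],[0.105,0,0,0,0,0,1],[0.13,0,0,0,0,0,1],[0.15,0,0,0,0,0,1],[0.16,0,0,0,0,0,1]]}}

```text
time_s: 4.25
position: [0.5255, -0.0406, 0.0632]
tcp_rot: [[0.007, 1.0, 0.004], [1.0, -0.007, -0.002], [-0.002, 0.004, -1.0]]
force: [-2.3, -1.5, 20.7]
opening: 0.002
grasp_force: 10.4
```

The button stayed down at a steady 20.7 N. Continuing.

Emit:
{"api": "step_arm", "payload": {"steps": [[0.02,0.001,0,0,0,0,1],[0.045,0.002,0,0,0,0,1],[0.07,0.002,0,0,0,0,1],[0.095,0.002,0,0,0,0,1],[0.12,0.003,0,0,0,0,1],[0.145,0.003,0,0,0,0,1],[0.16,0.003,0,0,0,0,1],[0.17,0.003,0,0,0,0,1]]}}

```text
time_s: 4.92
position: [0.526, 0.0106, 0.0632]
tcp_rot: [[0.007, 1.0, 0.002], [1.0, -0.007, -0.001], [-0.001, 0.002, -1.0]]
force: [-3.5, -1.0, 21.1]
opening: 0.005
grasp_force: 11.1
```

Emit:
{"api": "step_arm", "payload": {"steps": [[0.02,0,0,0,0,0,1],[0.04,0.001,0,0,0,0,1],[0.06,0.001,0,0,0,0,1],[0.08,0.001,0,0,0,0,1],[0.1,0.002,0,0,0,0,1],[0.12,0.002,0,0,0,0,1],[0.12,0.002,0,0,0,0,1],[0.12,0.002,0,0,0,0,1]]}}

```text
time_s: 5.58
position: [0.5263, 0.047, 0.0632]
tcp_rot: [[0.007, 1.0, 0.001], [1.0, -0.007, 0.0], [0.0, 0.001, -1.0]]
force: [-3.9, -0.1, 23.8]
opening: 0.003
grasp_force: 11.5
```

Emit:
{"api": "step_arm", "payload": {"steps": [[0.015,0,0,0,0,0,1],[0.03,0,0,0,0,0,1],[0.045,0.001,0,0,0,0,1],[0.06,0.001,0,0,0,0,1],[0.07,0.001,0,0,0,0,1],[0.08,0.001,0,0,0,0,1],[0.08,0.001,0,0,0,0,1],[0.08,0.001,0,0,0,0,1]]}}

```text
time_s: 6.25
position: [0.5266, 0.0708, 0.0632]
tcp_rot: [[0.008, 1.0, 0.0], [1.0, -0.008, 0.0], [0.0, 0.0, -1.0]]
force: [-4.7, 1.0, 23.9]
opening: 0.006
grasp_force: 11.6
```

Emit:
{"api": "step_arm", "payload": {"steps": [[0.007,0,0,0,0,0,1],[0.014,0,0,0,0,0,1],[0.021,0,0,0,0,0,1],[0.028,0,0,0,0,0,1],[0.033,0,0,0,0,0,1],[0.033,0,0,0,0,0,1],[0.033,0,0,0,0,0,1]]}}

```text
time_s: 6.83
position: [0.5266, 0.0806, 0.0631]
tcp_rot: [[0.008, 1.0, 0.0], [1.0, -0.008, -0.0], [-0.0, 0.0, -1.0]]
force: [-3.1, 0.2, 23.8]
opening: 0.007
grasp_force: 11.6
```

Emit:
{"api": "step_arm", "payload": {"steps": [[0.007,0,0,0,0,0,1],[0.014,0,0,0,0,0,1],[0.02,0,0,0,0,0,1],[0.026,0,0,0,0,0,1],[0.026,0,0,0,0,0,1],[0.026,0,0,0,0,0,1]]}}

```text
time_s: 7.33
position: [0.5273, 0.085, 0.0631]
tcp_rot: [[0.005, 1.0, 0.001], [1.0, -0.005, -0.005], [-0.005, 0.001, -1.0]]
force: [-4.4, -12.2, 21.9]
opening: 0.007
grasp_force: 11.0
```

```bash
python3 - <<'E'
from rig import *
from h import *
s=read_state();print(s["position"],s["force"])
c=capture("top");w=capture("scene")
a=cv2.resize(c["image"][180:260,180:310],None,fx=3,fy=3,interpolation=2);b=cv2.resize(w["image"][140:250,200:320],None,fx=3,fy=3,interpolation=2)
a=cv2.copyMakeBorder(a,0,b.shape[0]-a.shape[0],0,0,0)
cv2.imwrite("pics/b.png",np.hstack([a,b])[:,:,::-1])
E
```

```text
[0.52731989 0.08503688 0.06312891] [ -4.35824454 -12.21733928  21.91564534]
```

View pics/b.png

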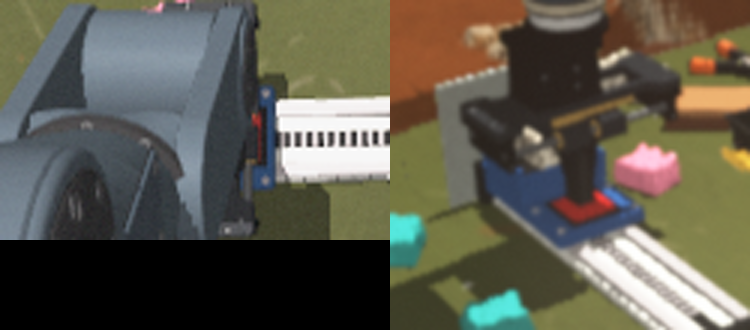

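The y force rose to -12 N with the motion stalled after 174 mm of travel, which is the end stop. The picture shows the carriage against the stop, the casting in its bed and the button pressed. I'll lift straight up, slowly at first.

Emit:
{"api": "step_arm", "payload": {"steps": [[0,0,-0.01,0,0,0,1],[0,0,-0.02,0,0,0,1],[0,0,-0.03,0,0,0,1],[0,0,-0.045,0,0,0,1],[0,0,-0.1,0,0,0,1],[0,0,-0.2,0,0,0,1],[0,0,-0.3,0,0,0,1],[0,0,-0.4,0,0,0,1]]}}

```text
time_s: 8.1
position: [0.5257, 0.0888, 0.1808]
tcp_rot: [[0.008, 1.0, -0.004], [1.0, -0.008, 0.001], [0.001, -0.004, -1.0]]
force: [1.2, 0.1, -0.0]
opening: 0.005
grasp_force: 0.0
```

Emit:
{"api": "step_arm", "payload": {"steps": [[-0.1,0,-0.1,0,0,0,1],[-0.2,0,-0.2,0,0,0,1],[-0.3,0,-0.2,0,0,0,1],[-0.4,0,-0.2,0,0,0,1],[-0.5,0,-0.2,0,0,0,1],[-0.5,0,-0.2,0,0,0,1],[-0.5,0,-0.2,0,0,0,1],[-0.5,0,-0.2,0,0,0,1]]}}

```text
time_s: 8.77
position: [0.5251, -0.061, 0.2399]
tcp_rot: [[0.008, 1.0, -0.002], [1.0, -0.008, 0.002], [0.002, -0.002, -1.0]]
force: [-0.2, 0.2, -1.0]
opening: 0.008
grasp_force: 0.0
```

```bash
python3 - <<'E'
from rig import *
from h import *
import pickle
s=read_state();print(s["time_s"],s["position"],s["force"])
c=capture("top");w=capture("scene");wr=capture("wrist")
c0=pickle.load(open("c.pkl","rb"))["scene"]
for k in(c0,w):
    m=blob(k,(80,150,80),(98,255,255),(225,190,330,250));n,l,st,ce=cv2.connectedComponentsWithStats(m);i=1+st[1:,4].argmax();print(st[i],ce[i],atz(k,*ce[i],.046))
a=cv2.resize(wr["image"],(400,250));b=cv2.resize(w["image"][140:250,200:320],None,fx=3,fy=3,interpolation=2)
a=cv2.copyMakeBorder(a,0,b.shape[0]-a.shape[0],0,0,0)
cv2.imwrite("pics/d.png",np.hstack([a,b])[:,:,::-1])
E
```

```text
8.7667 [ 0.52510988 -0.06098092  0.2399365 ] [-0.23039534  0.16781124 -0.97272592]
[287 225  24  16 231] [298.54112554 232.77056277] [ 0.52017934 -0.10160871  0.046     ]
[254 201  21  13 178] [263.94382022 206.5505618 ] [0.52181285 0.06884569 0.046     ]
```

View pics/d.png

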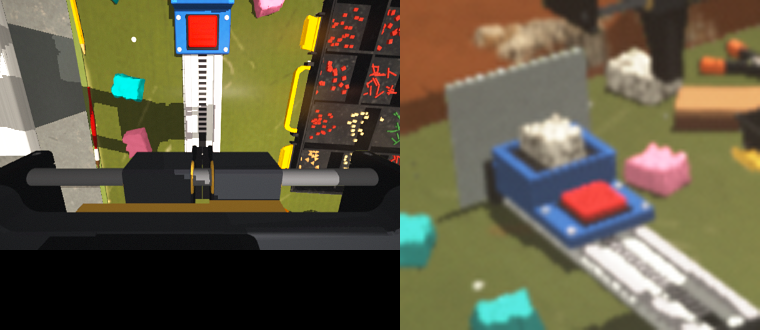

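The scene crop shows the carriage against the stop, the button up and the casting in its bed. The button has moved about 170 mm and the arm is clear.

```bash
python3 -c "
from rig import *
print(hand_in())"
```

```text
the job is handed in; nothing more can be done
None
```

I slid the carriage to its end stop with the button held down, then let the button up to lock it, and handed the job in; the last picture shows the casting in its bed, but the hand-in returned no verdict.

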